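# Put the pot scrubber away and flip the tub shut

### The job

Put the steel pot scrubber away in the open flip-top tub: set it flat on the tub's floor, grip up, beside the soap tin that lies there. Then push the tub's lid from behind just past upright and let it swing shut by its own weight; do not carry or press it down. Leave the soap tin and everything else in the cupboard where it is.

Things in the scene. Friction and masses are not known exactly. Their poses are not given: they have to be found in the camera images.
- scrubber_center (a point): Pot scrubber, loose, about 0.11 kg: a round coiled-steel pad 78 mm across and 24 mm thick lying flat, with an upright black cylindrical grip 30 mm across and 46 mm tall on its middle (70 mm tall in all). This point is on its axis, 35 mm above its underside; its z axis points up the grip. The grip is from 11 mm below to 35 mm above this point.
- tub_in (a point): The flip-top tub, white plastic, fixed to the cupboard floor: 150 mm (its x) by 200 mm (its y) outside and 85 mm tall, walls and bottom 4 mm thick, its lid standing open. This point is the centre of its inner floor, 4 mm above the cupboard floor; the rim is 81 mm above this point. Its +x points to the hinge side (to the robot's left, give or take 0.4 rad), +y to the empty end (nearer the robot), -y to the end where the soap tin lies, z up.
- lid (a joint): Angle of the tub's grey lid in rad: 0 shut on the rim, 1.57 upright, 2.1 the stop at which it rests leaning back, away from the tub. The lid swings freely on a slightly stiff, damped hinge: once some 0.1 rad past upright towards the tub it falls shut by itself; before that it falls back to the stop. About 1 N at its free edge moves it. Its weight varies somewhat.
- lid_hinge (a point): Middle of the lid's hinge line, on the tub's +x rim, 85 mm above the cupboard floor. The hinge line runs along the tub's y. The lid is 154 mm from the hinge to the free edge, 206 mm wide (along the hinge) and 6 mm thick, with a thumb tab 50 mm wide standing 12 mm out from the middle of the free edge.
- lid_edge (a point): End of the thumb tab at the middle of the lid's free edge, 166 mm from the hinge line. With the lid at its stop it stands 143 mm above the hinge line and 84 mm beyond it, on the side away from the tub.
- soap_tin_center (a point): Soap tin, loose, plain aluminium box 95 mm (its x) by 52 mm (its y) by 30 mm tall, lying in the tub's -y end with its long side along the tub's x. This point is its centre. It stays where it is.
- stopper: Silicone drain stopper, loose, a disc 90 mm across with a small knob, 32 mm tall. Origin: centre of its underside. Stays where it is.
- dispenser: Empty white pump dispenser, loose, 72 mm across and 186 mm tall, spout to its -x; behind it, 0.66 m to the robot's left, stands the fixed waste pipe (360 mm tall) with the orange hand broom propped against it. Origin: centre of its underside. Stays where it is.
- small_box: A smaller flip-top container, shut, loose, 106 by 136 mm and 63 mm tall. Not the tub. Origin: centre of its underside. Stays where it is.
- can: Plain can, loose, 68 mm across, 114 mm tall. Origin: centre of its underside. Stays where it is.
- dish_brush: Wooden dish brush, loose, 200 mm long, lying along its own x. Origin: underside. Stays where it is.
Things that resemble listed ones, but are neither listed nor needed, are in the scene too. Leave any blue or green look-alike of the part that bears scrubber_center alone.

How it is judged:
On the way:
1. the scrubber stands on the tub's floor, let go, the lid still open (x of scrubber_center in the frame of tub_in between -0.055 and 0.055 m and y of scrubber_center in the frame of tub_in between -0.08 and 0.08 m and z of scrubber_center in the frame of tub_in below 0.042 m and angle between scrubber_center's own z axis and vertical below 0.2 rad and contact force between the fingers and scrubber below 0.1 N and value of joint lid above 1.8 rad), for 0.2 s.
At the end, for the whole second after the job is handed in: The scrubber stands on the tub's floor (its grip within 0.2 rad of upright, its centre point less than 42 mm above the inner floor, within 55 mm of the tub's centre along x and 80 mm along y), let go and at rest, and the lid is shut (within 0.05 rad) (x of scrubber_center in the frame of tub_in between -0.055 and 0.055 m and y of scrubber_center in the frame of tub_in between -0.08 and 0.08 m and z of scrubber_center in the frame of tub_in below 0.042 m and angle between scrubber_center's own z axis and vertical below 0.2 rad and contact force between the fingers and scrubber below 0.1 N and value of joint lid between -0.05 and 0.05 rad and linear speed of scrubber below 0.03 m/s); the robot touches nothing.
It fails at once if the robot touches the lid (over 1 N) once it is less than 0.8 rad from shut: it must fall by its own weight (value of joint lid below 0.8 rad and contact force between any of the fingers, the arm and lid above 1 N).
It fails at once if the soap tin is moved over 25 mm (distance of soap_tin_center from where it was at the start of the episode above 0.025 m).
It fails at once if another loose thing is moved over 30 mm (distance of any of stopper, dispenser, small_box, can, dish_brush from where it was at the start of the episode above 0.03 m).
It fails at once if the dispenser or the can is knocked over (angle between any of dispenser, can's own z axis and vertical above 0.5 rad).
It also fails if it takes over 50 s, if anything falls off the work surface, if the arm or the gripper's body presses on something with over 40 N, if the wrist force passes 120 N, or if a joint passes its speed limit or range.

### The arm

A 6-joint arm with a two-finger parallel gripper is mounted at the origin on the work surface. World frame = base frame: x ahead of the robot, y to its left, z up, the work surface at z = 0. Lengths are in m, angles in rad, forces in N, time in s.
With the tool pointing down it reaches from about 0.3 to 0.775 m from the base axis. Payload 14.6 kg.
Tool frame: the origin (TCP) lies on the centre line of the jaws, within the pads' length; the fingertips stand 19 mm ahead of it and the grasp point (between the pads) is the TCP; z points along the fingers, y is the direction in which the jaws open and shut (so a half turn about z gives the same grasp; the last joint's range is limited). The gripper opens to 94 mm and grips with 3 to 60 N. Pads are 16 mm wide; open, the fingers measure 119 mm over their backs; the gripper's body (75 mm by 177 mm) begins 78 mm behind the grasp point.
Start: joints at [-1.35, 0.3, 1.521, -0, 1.321, -0.067], TCP at [0.156, -0.527, 0.224] pointing down, gripper open.
Joint ranges: [-3.03, 3.03], [-0.79, 2.21], [0.23, 2.52], [-1.04, 4.18], [0, 3.07], [-2.55, 2.55]. Speed limits (rad/s): [2.22, 2.22, 2.57, 3.14, 3.14, 3.14].

### API

Orientations are given as [roll, pitch, yaw] about the fixed x, y, z axes, in that order (R = Rz(yaw) Ry(pitch) Rx(roll)).
In Python, from station import ctrl gives the robot as it stands. The module is installed in compiled form; this text tells all that it offers.
- The arm moves only by the shell command python3 -m creep 'ROWS' [FORCE]. ROWS is a JSON object of lists of equal length, an entry for each row: "translation": the shift along the world's x, y, z in mm, a list of three; "yaw": the turn about the world's z in rad; "gripper": the closure in counts, from 0 (fully open) to 255 (shut). A call has 1 to 5 rows; each row is the pose to reach, as a shift and turn from the pose measured when the call began; what a row does not reach only later rows make up. A row lasts 1/12 s, in which the tool goes at most 41.7 mm and 7.16 degrees, less where a joint would pass 70% of its speed; a pose out of reach is approached as far as the arm can. A call with a gripper value outside its range is refused whole. The fingers move at their own pace and stop on an object; FORCE is the grip in N (left out, the last holds). Time passes only in rows, so rows that repeat a pose let the fingers close. It gives the time, the measured TCP pose, the force and the opening at its end, in the units of the state.
- ctrl.get_obs(): the state, without advancing time (a new reading comes with each control period).
- ctrl.camera(name): name is "scene" or "side" or "wrist"; returns a dict with "pixels" (400x640x3 uint8, red, green, blue), "depth" (400x640 float32, m along the optical axis (not along the pixel's ray), 0 where there is no reading), "fx", "fy", "cx", "cy" (pixels), "R" (3x3) and "t" (3): a world point X has camera coordinates R X + t; the wrist camera has in their place "tool_from_camera" (4x4, takes a point from camera to tool coordinates, whose origin is the TCP and whose axes are the flange's). Camera axes: x right, y down, z forward; pixel columns grow to the right and rows downward; lengths in m; the calibration is good to about 2 mm. A picture is of the moment at which its call begins: read the wrist's pose just before it.
- ctrl.hand_in(): hands the job in, once; it reports no verdict.
The state is a dict: "time_s": time; "qpos": joint angles; "joint_vel": joint speeds; "tau": joint torques, N m; "ee_pos": TCP position; "eef_rot": TCP orientation; "force": force on the tool from outside, world axes, zero at the start; "moment": the same for the moment, N m; "grip_width": finger opening in m.
Only numpy, scipy, OpenCV 4.12 (cv2) and the standard library are available. Lean on these libraries where they do the work, as an engineer would, in place of code of your own. Each camera call takes 0.05 s, during which the arm holds its last target. There are 200 camera calls.

## Working session

There is one attempt and no reset: what is moved stays moved. The work goes in short steps, Python scripts to look and compute and a shell command to move; the robot and the scene stay as the last step left them, time stands still between calls to the robot, and variables do not carry over. Pictures are saved under pics/ and viewed, about 8 in all and at most 12, crops included, and the job is handed in when it is done.

```bash
mkdir -p pics; cat > h.py <<'E'
import numpy as np, cv2
from station import ctrl
def world(c,u,v,z=None):
    """pixel arrays -> world points: by depth, or on plane z"""
    u=np.asarray(u,float);v=np.asarray(v,float)
    R,t=np.array(c["R"]),np.array(c["t"])
    d=np.stack([(u-c["cx"])/c["fx"],(v-c["cy"])/c["fy"],np.ones_like(u)],-1)
    if z is None:
        p=d*c["depth"][v.astype(int),u.astype(int)][...,None]
        return (p-t)@R
    o=-R.T@t; w=d@R
    return o+w*((z-o[2])/w[...,2])[...,None]
def save(c,n): cv2.imwrite("pics/"+n,cv2.cvtColor(c["pixels"],cv2.COLOR_RGB2BGR))
E
python3 - <<'E'
from h import *
o=ctrl.get_obs();print(o)
for n in("scene","side"):
    c=ctrl.camera(n);save(c,n+"0.png");print(n,-np.array(c["R"]).T@np.array(c["t"]),(c["depth"]>0).mean())
    np.savez("pics/"+n,**c)
E
```

```text
{'time_s': 0.0, 'qpos': array([-1.34959111e+00,  3.00503747e-01,  1.52159589e+00,  1.33053662e-05,
        1.32070334e+00, -6.66051277e-02]), 'joint_vel': array([-0.00076823,  0.00111052,  0.00033371, -0.00175364,  0.00115143,
       -0.00163422]), 'tau': array([-2.24997391e-03, -5.31799006e+01, -3.52740097e+01,  7.07732281e-02,
        2.44574749e-02, -6.55601048e-05]), 'ee_pos': array([ 0.15606246, -0.52713578,  0.22386215]), 'eef_rot': array([-3.14038587e+00, -9.34128305e-05,  2.87806990e-01]), 'force': array([ 0.27289144,  0.64032682, -0.06413507]), 'moment': array([-0.05590852,  0.00922531,  0.04118651]), 'grip_width': 0.09403993815812167}
scene [1.44563553 0.25934116 1.3169234 ] 0.9959921875
side [0.40511319 1.20091564 1.04375575] 0.99616796875
```

View pics/scene0.png

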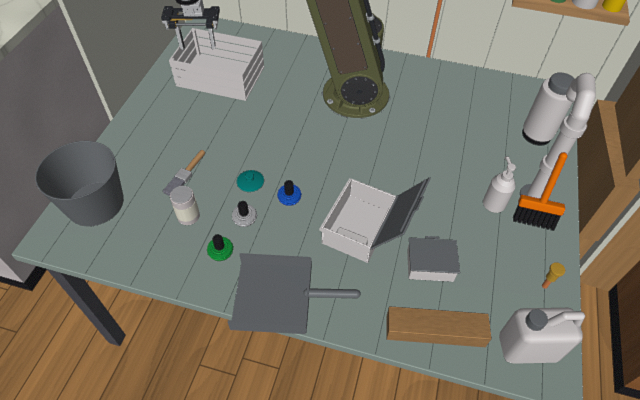

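View pics/side0.png

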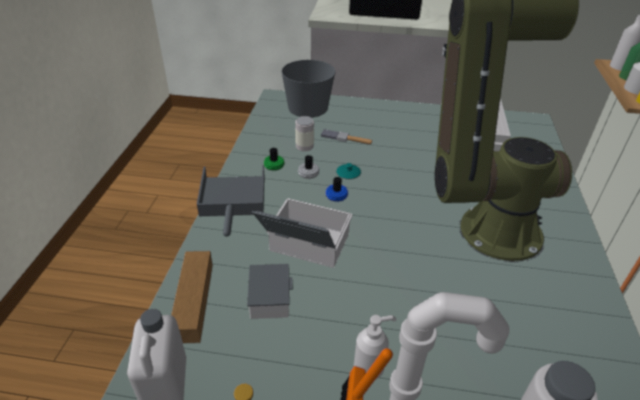

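The scene view shows four things that could be the scrubber:
- Grey steel pad with a black grip at (243,213). This one fits the description.
- Blue look-alike at (289,193).
- Green look-alike at (220,248).
- Teal stopper at (250,180).

The tub is at (360,218) with its lid leaning right, and the small box is at (433,258). Next I'll check the choice in a close crop and take measurements.

```bash
python3 - <<'E'
from h import *
c=dict(np.load("pics/scene.npz"))
im=cv2.cvtColor(c["pixels"],cv2.COLOR_RGB2BGR)
a=im[150:270,200:440];cv2.imwrite("pics/crop1.png",cv2.resize(a,None,fx=3.3,fy=3.3,interpolation=cv2.INTER_CUBIC))
for n in("scene","side"):
    c=dict(np.load(f"pics/{n}.npz"))
    v,u=np.mgrid[0:400,0:640]; P=world(c,u,v); px=c["pixels"].astype(int)
    x,y,z=P[...,0],P[...,1],P[...,2]; ok=c["depth"]>0
    # scrubber candidates: black pixels, height 0.03..0.09
    dark=((px.max(2)<45)&ok&(z>.03)&(z<.09)&(x>.2)).astype(np.uint8)
    k,l,s,_=cv2.connectedComponentsWithStats(dark)
    for i in range(1,k):
        if s[i,4]>20:
            m=l==i; t=m&(z>z[m].max()-.006); print(n,"dark",s[i],P[m].mean(0).round(3),z[m].max().round(3),"top",P[t].mean(0).round(3))
    for nm,zz in(("tubrim",(.08,.09)),):
        m=ok&(px.min(2)>120)&(z>zz[0])&(z<zz[1])&(x>.3)&(x<.9)&(y>-.2)&(y<.35)
        k,l,s,_=cv2.connectedComponentsWithStats(m.astype(np.uint8))
        mm=m&(l==1+np.argmax(s[1:,4])) if k>1 else m
        q=P[m][:,:2]; q=q[np.linalg.norm(q-np.median(q,0),axis=1)<.14]
        r=cv2.minAreaRect((q*1000).astype(np.float32)); print(n,nm,len(q),r,cv2.boxPoints(r).round())
    for nm,lo,hi in (("all",.02,.3),):
        m=(ok&(z>lo)&(z<hi)&(x>.2)&(x<1.05)&(y>-.6)&(y<.75)).astype(np.uint8)
        k,l,s,_=cv2.connectedComponentsWithStats(m)
        for i in range(1,k):
            if s[i,4]>60:
                q=P[l==i]; print(n,s[i],q.min(0).round(3),q.max(0).round(3))
E
```

```text
scene dark [285 181   8  14 101] [ 0.534 -0.087  0.059] 0.078 top [ 0.528 -0.089  0.074]
scene dark [238 201  10  15 111] [ 0.647 -0.193  0.06 ] 0.077 top [ 0.643 -0.196  0.073]
scene dark [515 206  45  20 397] [0.416 0.657 0.046] 0.068 top [0.415 0.648 0.064]
scene dark [213 235  11  15 120] [ 0.776 -0.218  0.06 ] 0.076 top [ 0.774 -0.22   0.072]
scene tubrim 363 ((580.2307739257812, 142.25076293945312), (154.7416534423828, 212.6455535888672), 79.54792022705078) [[462.  85.]
 [671.  47.]
 [699. 199.]
 [490. 238.]]
scene [ 328   68   55   39 1562] [ 0.2   -0.047  0.15 ] [0.247 0.121 0.3  ]
scene [ 513  131   64   97 2509] [0.278 0.594 0.02 ] [0.43  0.725 0.3  ]
scene [  77  151   46   70 1254] [ 0.633 -0.6    0.02 ] [ 0.812 -0.549  0.177]
scene [484 156  32  55 944] [0.329 0.502 0.02 ] [0.412 0.574 0.192]
scene [176 169  15  12  65] [ 0.528 -0.461  0.02 ] [ 0.576 -0.418  0.027]
scene [ 319  177  112   83 3515] [0.461 0.048 0.02 ] [0.709 0.318 0.231]
scene [278 180  23  23 344] [ 0.494 -0.124  0.02 ] [ 0.567 -0.053  0.078]
scene [169 183  30  39 790] [ 0.589 -0.458  0.02 ] [ 0.722 -0.
[... 1207 characters left out ...]
 68 881] [ 0.2   -0.038  0.155] [0.242 0.126 0.3  ]
side [264 148  21  20 247] [ 0.732 -0.251  0.02 ] [ 0.804 -0.181  0.074]
side [299 155  20  21 257] [ 0.602 -0.225  0.02 ] [ 0.673 -0.155  0.075]
side [ 197  166  156   98 4656] [ 0.459 -0.148  0.02 ] [0.987 0.321 0.231]
side [326 177  23  22 282] [ 0.488 -0.115  0.02 ] [ 0.561 -0.048  0.074]
side [ 127  251   86  149 6844] [0.76  0.286 0.02 ] [0.901 0.742 0.219]
side [ 247  264   46   52 2065] [0.581 0.301 0.02 ] [0.709 0.456 0.07 ]
side [ 342  315   55   85 2342] [0.326 0.518 0.02 ] [0.424 0.677 0.257]
side [ 390  346   38   54 1389] [0.271 0.64  0.09 ] [0.331 0.692 0.293]
side [234 384  20  16 270] [0.6   0.683 0.091] [0.64  0.719 0.105]
```

View pics/crop1.png

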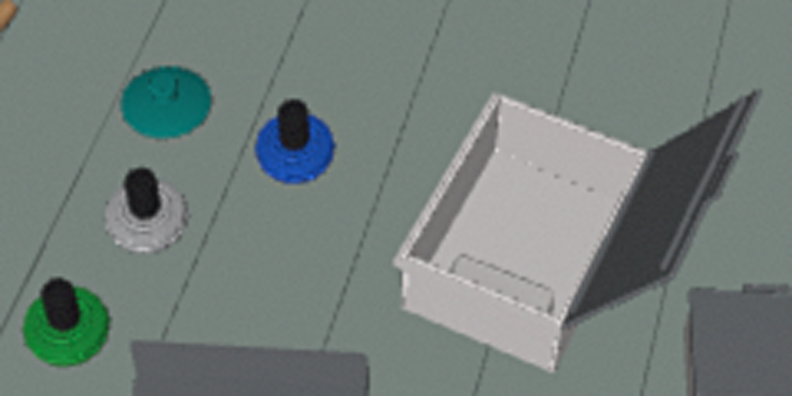

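The crop confirms the steel pad with black grip at crop (145,205), between the teal stopper, blue and green ones. The tub has its soap tin at the far end, crop (503,280), and the end nearer the robot is empty. Tub corners next, from rays onto the rim plane.

```bash
python3 - <<'E'
from h import *
c=dict(np.load("pics/scene.npz"))
k=np.array([[497,97],[650,150],[563,320],[402,260]])/3.3+[200,150]
r=world(c,k[:,0],k[:,1],.085)[:,:2];print(r.round(3),r.mean(0))
d=np.linalg.norm(r-np.roll(r,-1,0),axis=1);print(d.round(3))
e=(r[0]-r[3])+(r[1]-r[2]);print("y axis yaw",np.arctan2(e[1],e[0]))
e=(r[1]-r[0])+(r[2]-r[3]);print("x axis yaw",np.arctan2(e[1],e[0]))
# soap top quad approx
k=np.array([[460,255],[553,290],[550,305],[455,272]])/3.3+[200,150]
print("soap far/near px",world(c,k[:,0],k[:,1],.034)[:,:2].round(3))
# grip top disc centre
for n,p in(("scene",(141.5,172)),):
    print("grip top",world(c,p[0]/3.3+200,p[1]/3.3+150,.07))
    print("pad", world(c,146/3.3+200,211/3.3+150,.022))
print(ctrl.get_obs()["ee_pos"])
E
python3 -m creep '{"translation":[[30,25,0],[65,50,0],[100,75,0],[135,100,0],[170,125,0]],"yaw":[0.12,0.24,0.36,0.48,0.6],"gripper":[60,60,60,60,60]}' 12
```

```text
[[0.47  0.092]
 [0.491 0.24 ]
 [0.687 0.203]
 [0.668 0.057]] [0.57902447 0.14803693]
[0.149 0.2   0.148 0.2  ]
y axis yaw 2.9595358700240135
x axis yaw 1.4340457122267884
soap far/near px [[0.616 0.097]
 [0.628 0.185]
 [0.644 0.186]
 [0.634 0.097]]
grip top [ 0.63284963 -0.19662534  0.07      ]
pad [ 0.64196161 -0.19424844  0.022     ]
[ 0.15607013 -0.52717902  0.22396635]
time_s: 0.52
ee_pos: [0.3228, -0.4038, 0.2238]
eef_rot: [-3.14, -0.0, 0.893]
force: [1.0, -1.9, 0.3]
grip_width: 0.0722
```

```bash
python3 -m creep '{"translation":[[34,22,0],[68,44,0],[102,66,0],[136,88,0],[170,110,0]],"yaw":[0.1,0.2,0.3,0.4,0.5],"gripper":[60,60,60,60,60]}'
python3 -m creep '{"translation":[[34,22,-10],[68,44,-20],[102,66,-30],[145,102,-40],[145,102,-40]],"yaw":[0,0,0,0,0],"gripper":[60,60,60,60,60]}'
cat >> h.py <<'E'
from scipy.spatial.transform import Rotation as Ro
def wrist():
    o=ctrl.get_obs();c=ctrl.camera("wrist")
    T=np.eye(4);T[:3,:3]=Ro.from_euler("xyz",o["eef_rot"]).as_matrix();T[:3,3]=o["ee_pos"]
    I=np.linalg.inv(T@np.array(c["tool_from_camera"]));c["R"]=I[:3,:3];c["t"]=I[:3,3];return c,o
E
python3 - <<'E'
from h import *
c,o=wrist();save(c,"w1.png");np.savez("pics/w1",**c);print(o["ee_pos"],o["eef_rot"],c["tool_from_camera"])
v,u=np.mgrid[0:400,0:640]
for z0,z1 in((.06,.08),(.012,.03)):
    P=world(c,u,v);m=(c["depth"]>0)&(P[...,2]>z0)&(P[...,2]<z1)&(np.hypot(P[...,0]-.638,P[...,1]+.192)<.06)
    q=P[m];e=cv2.minEnclosingCircle((q[:,:2]*1000).astype(np.float32)) if len(q) else 0;print(len(q),q.mean(0),e)
E
```

```text
time_s: 0.93
ee_pos: [0.4943, -0.2922, 0.2236]
eef_rot: [-3.14, -0.0, 1.398]
force: [0.2, -0.8, 0.3]
grip_width: 0.072
time_s: 1.35
ee_pos: [0.6415, -0.1865, 0.1813]
eef_rot: [-3.138, -0.001, 1.401]
force: [-0.7, 0.2, 0.0]
grip_width: 0.072
[ 0.64150283 -0.18650192  0.18125451] [-3.13751393e+00 -1.29801536e-03  1.40108593e+00] [[-5.47524318e-05 -9.56683405e-01 -2.91130315e-01  8.61020255e-02]
 [ 9.99999924e-01  5.99019134e-05 -3.84912146e-04  3.32812739e-04]
 [ 3.85678325e-04 -2.91130314e-01  9.56683329e-01 -1.60981058e-01]
 [ 0.00000000e+00  0.00000000e+00  0.00000000e+00  1.00000000e+00]]
656 [ 0.63928084 -0.19420938  0.06992489] ((639.1717529296875, -195.29554748535156), 14.668149948120117)
2212 [ 0.64054197 -0.1878293   0.02369221] ((639.28564453125, -195.67291259765625), 38.28895950317383)
```

View pics/w1.png

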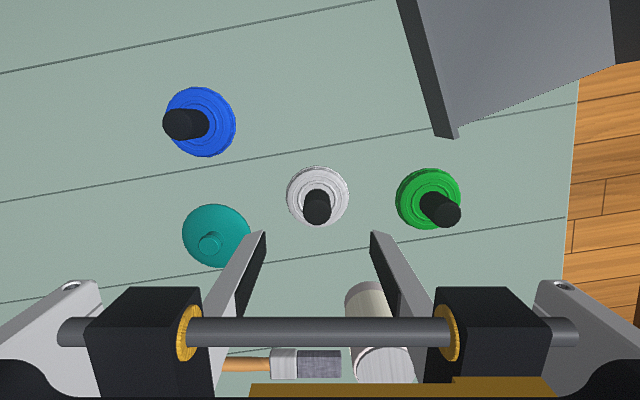

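The wrist view shows the steel scrubber at (317,195) between the fingers, with blue on the left, green on the right and the stopper at lower left. Grip-top and pad circles agree on (0.639, -0.1955).

```bash
python3 -m creep '{"translation":[[-2,-9,-30],[-2,-9,-65],[-2,-9,-100],[-2,-9,-129],[-2,-9,-129]],"yaw":[0,0,0,0,0],"gripper":[60,60,60,60,60]}' 15
python3 -m creep '{"translation":[[0,0,0],[0,0,0],[0,0,0],[0,0,0],[0,0,0]],"yaw":[0,0,0,0,0],"gripper":[255,255,255,255,255]}' 15
python3 -m creep '{"translation":[[0,0,0],[0,0,30],[0,0,70],[0,0,110],[0,0,145]],"yaw":[0,0,0,0,0],"gripper":[255,255,255,255,255]}' 15
```

```text
time_s: 1.82
ee_pos: [0.6376, -0.194, 0.0459]
eef_rot: [-3.129, -0.003, 1.402]
force: [0.2, 0.1, 1.1]
grip_width: 0.072
time_s: 2.23
ee_pos: [0.638, -0.1942, 0.0474]
eef_rot: [-3.131, -0.003, 1.402]
force: [0.8, 0.2, -0.5]
grip_width: 0.0419
time_s: 2.65
ee_pos: [0.638, -0.1942, 0.1954]
eef_rot: [-3.133, -0.002, 1.402]
force: [1.3, 1.3, -2.1]
grip_width: 0.0298
```

```bash
python3 -m creep '{"translation":[[-10,35,0],[-20,75,0],[-30,110,0],[-40,145,0],[-50,180,0]],"yaw":[0,0,0,0,0],"gripper":[255,255,255,255,255]}'
python3 -m creep '{"translation":[[-10,30,0],[-20,60,0],[-30,80,0],[-30,80,0],[-30,80,0]],"yaw":[0,0,0,0,0],"gripper":[255,255,255,255,255]}'
python3 - <<'E'
from h import *
c,o=wrist();save(c,"w2.png");np.savez("pics/w2",**c);print(o["ee_pos"],o["eef_rot"],o["grip_width"])
v,u=np.mgrid[0:400,0:640]
P=world(c,u,v);px=c["pixels"].astype(int)
m=(c["depth"]>0)&(np.abs(P[...,2]-.085)<.006)&(px.min(2)>110)&(np.hypot(P[...,0]-.579,P[...,1]-.147)<.15)
q=P[m][:,:2];r=cv2.minAreaRect((q*1000).astype(np.float32));print(len(q),r,cv2.boxPoints(r))
s=ctrl.camera("side");s2=ctrl.camera("scene");cv2.imwrite("pics/s2.png",cv2.cvtColor(np.hstack([cv2.resize(a["pixels"][y:y+130,x:x+130],(400,400)) for a,x,y in((s,240,130),(s2,270,120))]),cv2.COLOR_RGB2BGR))
for a in(s,s2):
    P=world(a,u,v);w=a["pixels"].astype(int);ok=a["depth"]>0
    t=o["ee_pos"];m=ok&(np.hypot(P[...,0]-t[0],P[...,1]-t[1])<.045)&(P[...,2]>.1)&(P[...,2]<.19)&(w.min(2)>90)
    print(m.sum(),P[m].min(0),P[m].max(0)) if m.any() else 0
E
```

```text
time_s: 3.07
ee_pos: [0.5872, -0.0126, 0.1959]
eef_rot: [-3.133, -0.002, 1.402]
force: [1.3, 0.3, -1.4]
grip_width: 0.0296
time_s: 3.48
ee_pos: [0.557, 0.0681, 0.1965]
eef_rot: [-3.134, -0.002, 1.404]
force: [0.2, 0.2, -1.2]
grip_width: 0.0296
[0.55699412 0.06806561 0.19648738] [-3.13407258e+00 -2.48129809e-03  1.40383093e+00] 0.02963910150455469
4960 ((575.87060546875, 143.7030487060547), (156.29754638671875, 210.39564514160156), 79.51105499267578) [[458.20398   86.010956]
 [665.08386   47.70932 ]
 [693.53723  201.39514 ]
 [486.65735  239.69678 ]]
275 [0.52299751 0.03694416 0.13084412] [0.59272286 0.10554573 0.18920434]
375 [0.52605004 0.02731207 0.13061618] [0.59797807 0.10074479 0.18996899]
```

View pics/w2.png

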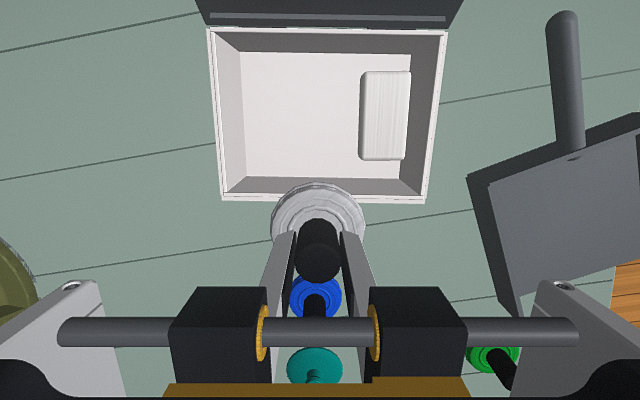

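View pics/s2.png

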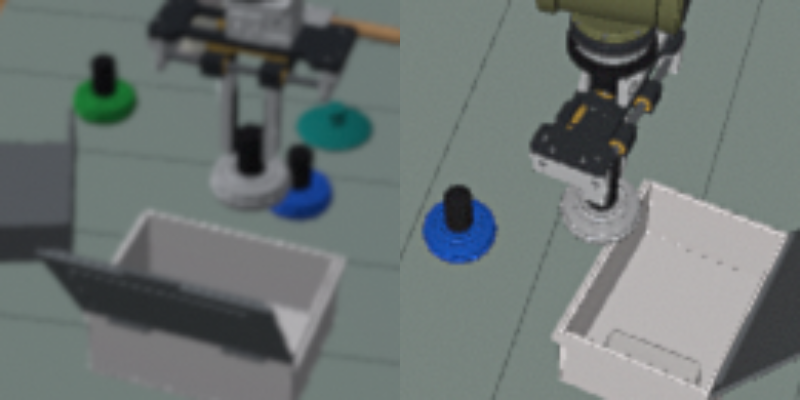

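The wrist view shows the scrubber held upright at (318,230). The tub rim corners are at (207,28), (447,30), (425,203) and (221,198), with the soap tin at (385,115) in the right (far) end. The side and scene crops agree that the pad hangs level.

```bash
python3 - <<'E'
from h import *
c=dict(np.load("pics/w2.npz"))
k=np.array([[207,28],[447,30],[425,203],[221,198]],float)
r=world(c,k[:,0],k[:,1],.085)[:,:2];print(r.round(3),r.mean(0),np.linalg.norm(r-np.roll(r,-1,0),axis=1))
e=r[0]-r[1]+r[3]-r[2];a=np.arctan2(e[1],e[0]);print("y yaw",a,"x yaw", np.arctan2(*( (r[0]-r[3]+r[1]-r[2])[::-1])))
C=r.mean(0);Y=np.array([np.cos(a),np.sin(a)]);X=np.array([Y[1],-Y[0]])
s=np.array([[362,72],[411,72],[405,160],[359,158]],float);w=world(c,s[:,0],s[:,1],.034)[:,:2]
print("soap tub frame",((w-C)@np.c_[X,Y]).round(3))
print("target",C+.037*Y, "X",X)
E
```

```text
[[0.49  0.238]
 [0.69  0.202]
 [0.663 0.05 ]
 [0.462 0.089]] [0.57618548 0.14468868] [0.2039134  0.15379012 0.20505335 0.15096092]
y yaw 2.9582755910099165 x yaw 1.3883876061670557
soap tub frame [[ 0.05  -0.039]
 [ 0.051 -0.09 ]
 [-0.042 -0.093]
 [-0.04  -0.041]]
target [0.53980543 0.15143349] X [0.18229205 0.98324443]
```

```bash
python3 -m creep '{"translation":[[-8,40,0],[-16,80,0],[-16,84,0],[-16,84,-30],[-16,84,-60]],"yaw":[0,-0.01,-0.01,-0.01,-0.01],"gripper":[255,255,255,255,255]}'
python3 -m creep '{"translation":[[0,0,-20],[0,0,-40],[0,0,-55],[0,0,-60],[0,0,-60]],"yaw":[0,0,0,0,0],"gripper":[255,255,255,255,255]}'
```

```text
time_s: 4.05
ee_pos: [0.5426, 0.1504, 0.1365]
eef_rot: [-3.137, -0.004, 1.391]
force: [0.7, -0.2, -1.9]
grip_width: 0.0297
time_s: 4.47
ee_pos: [0.5424, 0.1495, 0.0754]
eef_rot: [-3.135, -0.003, 1.39]
force: [-0.4, -0.5, -0.7]
grip_width: 0.0297
```

```bash
python3 -m creep '{"translation":[[-1,1,-5],[-1,1,-10],[-1,1,-15],[-1,1,-18],[-1,1,-18]],"yaw":[0,0,0,0,0],"gripper":[255,255,255,255,255]}'
python3 -m creep '{"translation":[[0,0,-1],[0,0,-2],[0,0,-3],[0,0,-3],[0,0,-3]],"yaw":[0,0,0,0,0],"gripper":[255,255,255,255,255]}'
```

```text
time_s: 4.88
ee_pos: [0.542, 0.151, 0.0592]
eef_rot: [-3.137, -0.004, 1.39]
force: [-5.8, 2.3, 11.9]
grip_width: 0.0298
time_s: 5.3
ee_pos: [0.5427, 0.1514, 0.0582]
eef_rot: [-3.139, -0.005, 1.39]
force: [-8.0, 2.5, 18.0]
grip_width: 0.0298
```

Floor contact is felt at 12–18 N. I'll ease off 2 mm and open partway, to about 50 mm.

```bash
python3 -m creep '{"translation":[[0,0,2],[0,0,2],[0,0,2],[0,0,2],[0,0,2]],"yaw":[0,0,0,0,0],"gripper":[255,110,110,110,110]}'
python3 -m creep '{"translation":[[0,0,2],[0,0,2],[0,0,2],[0,0,20],[0,0,45]],"yaw":[0,0,0,0,0],"gripper":[110,110,110,110,110]}'
python3 -m creep '{"translation":[[0,0,40],[0,0,80],[0,0,110],[0,-30,120],[0,-65,120]],"yaw":[0,0,0,0,0],"gripper":[110,110,110,110,110]}'
python3 - <<'E'
from h import *
c,o=wrist();save(c,"w3.png");np.savez("pics/w3",**c);print(o["ee_pos"],o["force"])
v,u=np.mgrid[0:400,0:640];P=world(c,u,v)
C=np.array([.577,.146]);a=2.958;Y=np.array([np.cos(a),np.sin(a)]);X=np.array([Y[1],-Y[0]])
for z0,z1 in((.066,.082),(.018,.034)):
    m=(c["depth"]>0)&(P[...,2]>z0)&(P[...,2]<z1)&(np.hypot(P[...,0]-.541,P[...,1]-.152)<.05)
    if z0>.05:m&=c["pixels"].max(2)<70
    q=P[m];p,r=cv2.minEnclosingCircle((q[:,:2]*1000).astype(np.float32));print(m.sum(),q[:,2].mean(),p,r,"tub",((np.array(p)/1000-C)@np.c_[X,Y]).round(3))
E
```

```text
time_s: 5.72
ee_pos: [0.5427, 0.1513, 0.0601]
eef_rot: [-3.139, -0.005, 1.39]
force: [1.1, -0.2, -0.8]
grip_width: 0.0519
time_s: 6.13
ee_pos: [0.5415, 0.151, 0.1036]
eef_rot: [-3.135, -0.004, 1.39]
force: [0.3, 0.5, 0.5]
grip_width: 0.0536
time_s: 6.55
ee_pos: [0.5423, 0.0867, 0.227]
eef_rot: [-3.14, -0.005, 1.393]
force: [1.1, -0.6, 0.7]
grip_width: 0.0535
[0.54232822 0.08668399 0.22698637] [ 1.10466453 -0.56356234  0.69127063]
563 0.07437240481113144 (543.2258911132812, 148.5742645263672) 14.531473159790039 tub [-0.004  0.034]
2215 0.028126591472255283 (543.0377197265625, 147.94114685058594) 38.34725570678711 tub [-0.004  0.034]
```

View pics/w3.png

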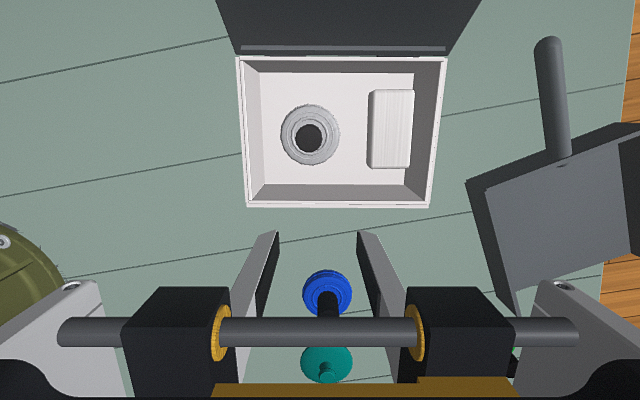

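The scrubber stands flat and let go at (309,137) in the wrist view, with its grip top at z 0.074 as expected. It is at tub coordinates (-0.004, 0.034), the soap tin at (391,129) is untouched and the lid is open. Next I'll go over the lid to its back side.

```bash
python3 -m creep '{"translation":[[0,0,35],[0,0,70],[8,20,95],[15,55,95],[22,90,95]],"yaw":[0,0,0,0,0],"gripper":[255,255,255,255,255]}'
python3 -m creep '{"translation":[[12,38,0],[22,76,0],[32,114,0],[42,150,0],[52,180,0]],"yaw":[0,0,0,0,0],"gripper":[255,255,255,255,255]}'
python3 - <<'E'
from h import *
o=ctrl.get_obs();p=o["ee_pos"];C=np.array([.577,.146]);a=2.958;Y=np.array([np.cos(a),np.sin(a)]);X=np.array([Y[1],-Y[0]])
print(p,(p[:2]-C)@np.c_[X,Y],o["qpos"])
for n in("scene","side"):save(ctrl.camera(n),n+"3.png")
E
```

```text
time_s: 7.02
ee_pos: [0.5645, 0.1713, 0.3222]
eef_rot: [-3.141, -0.004, 1.387]
force: [1.1, -0.4, -0.1]
grip_width: 0.0237
time_s: 7.43
ee_pos: [0.6163, 0.3539, 0.3216]
eef_rot: [-3.14, -0.004, 1.388]
force: [0.6, 0.3, -0.1]
grip_width: 0.0006
[0.61629897 0.353894   0.32163463] [ 0.2115747  -0.00068476] [0.46829022 0.66049391 0.78113834 0.00408982 1.69839757 0.65152192]
```

```bash
python3 -m creep '{"translation":[[0,0,-35],[0,0,-70],[0,0,-105],[0,0,-105],[-3,-15,-105]],"yaw":[0,0,0,0,0],"gripper":[255,255,255,255,255]}'
python3 -m creep '{"translation":[[-3,-12,0],[-5,-24,0],[-7,-36,0],[-9,-48,0],[-11,-60,0]],"yaw":[0,0,0,0,0],"gripper":[255,255,255,255,255]}'
python3 - <<'E'
from h import *
o=ctrl.get_obs();p=o["ee_pos"];C=np.array([.577,.146]);a=2.958;Y=np.array([np.cos(a),np.sin(a)]);X=np.array([Y[1],-Y[0]])
print(p,(p[:2]-C)@np.c_[X,Y])
s=[ctrl.camera(n)["pixels"][y:y+150,x:x+150] for n,x,y in(("side",230,120),("scene",310,110))]
cv2.imwrite("pics/p1.png",cv2.cvtColor(np.hstack([cv2.resize(a,(400,400)) for a in s]),cv2.COLOR_RGB2BGR))
E
```

```text
time_s: 7.95
ee_pos: [0.6126, 0.341, 0.2127]
eef_rot: [-3.135, -0.001, 1.392]
force: [-0.2, 0.3, 0.9]
grip_width: 0.0004
time_s: 8.37
ee_pos: [0.602, 0.2802, 0.2154]
eef_rot: [-3.137, -0.002, 1.392]
force: [0.3, 0.3, 0.5]
grip_width: 0.0007
[0.60201596 0.28016027 0.21544893] [ 1.36472581e-01 -1.02839199e-04]
```

View pics/p1.png

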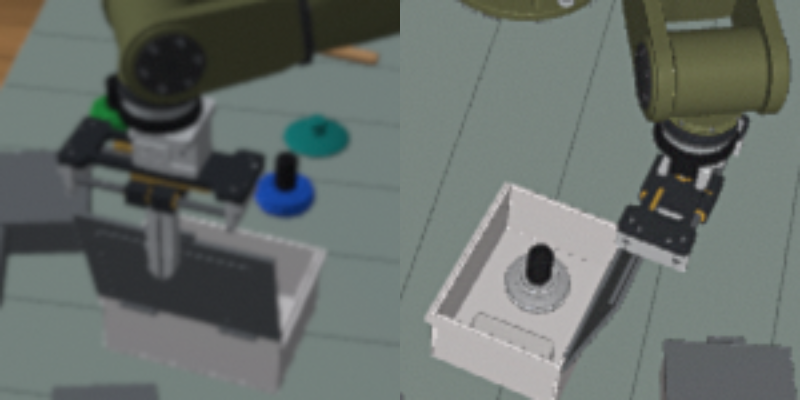

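The fingers are centred behind the lid (left crop (160,240)) and have begun lifting it. The scrubber is standing at right crop (540,270). I'll continue the push along the tub's -x.

```bash
python3 -m creep '{"translation":[[-2,-10,0],[-4,-20,0],[-6,-30,0],[-8,-40,0],[-9,-50,0]],"yaw":[0,0,0,0,0],"gripper":[255,255,255,255,255]}'
python3 -m creep '{"translation":[[-1,-7,0],[-3,-14,0],[-4,-21,0],[-4,-21,0],[-4,-21,0]],"yaw":[0,0,0,0,0],"gripper":[255,255,255,255,255]}'
python3 - <<'E'
from h import *
o=ctrl.get_obs();p=o["ee_pos"];C=np.array([.577,.146]);a=2.958;Y=np.array([np.cos(a),np.sin(a)]);X=np.array([Y[1],-Y[0]])
print(p,(p[:2]-C)@np.c_[X,Y])
s=[ctrl.camera(n)["pixels"][y:y+150,x:x+150] for n,x,y in(("side",230,120),("scene",310,110))]
cv2.imwrite("pics/p2.png",cv2.cvtColor(np.hstack([cv2.resize(a,(400,400)) for a in s]),cv2.COLOR_RGB2BGR))
E
```

```text
time_s: 8.88
ee_pos: [0.5929, 0.2285, 0.2155]
eef_rot: [-3.137, -0.002, 1.39]
force: [0.4, -0.1, -0.1]
grip_width: 0.0002
time_s: 9.3
ee_pos: [0.589, 0.2072, 0.2156]
eef_rot: [-3.137, -0.002, 1.39]
force: [0.0, -0.1, -0.9]
grip_width: 0.0006
[0.58895452 0.20724098 0.21555859] [ 0.06239423 -0.00057328]
```

View pics/p2.png

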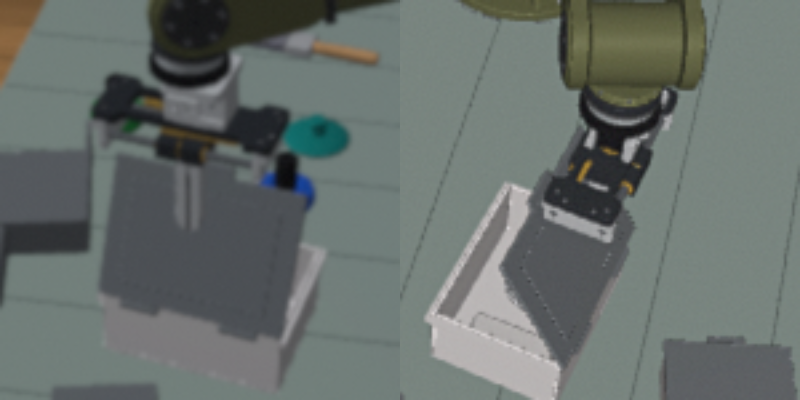

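The lid has swung past upright (right crop (570,270)) and is leaning over the tub ahead of the fingers. I'll hold still and let it fall.

```bash
python3 -m creep '{"translation":[[0,0,0],[0,0,0],[0,0,0],[0,0,0],[0,0,0]],"yaw":[0,0,0,0,0],"gripper":[255,255,255,255,255]}'
python3 -m creep '{"translation":[[0,0,0],[0,0,0],[3,20,20],[6,40,40],[6,40,60]],"yaw":[0,0,0,0,0],"gripper":[255,255,255,255,255]}'
python3 -m creep '{"translation":[[0,0,0],[0,0,0],[0,0,0],[0,0,0],[0,0,0]],"yaw":[0,0,0,0,0],"gripper":[255,255,255,255,255]}'
python3 - <<'E'
from h import *
v,u=np.mgrid[0:400,0:640];C=np.array([.577,.146]);a=2.958;Y=np.array([np.cos(a),np.sin(a)]);X=np.array([Y[1],-Y[0]])
S=[]
for n,x,y in(("side",230,120),("scene",310,110)):
    c=ctrl.camera(n);P=world(c,u,v);q=(P[...,:2]-C)@np.c_[X,Y]
    m=(c["depth"]>0)&(abs(q[...,0])<.06)&(abs(q[...,1])<.08)&(P[...,2]<.2)
    A=np.c_[q[m][:,0],np.ones(m.sum())];print(n,m.sum(),np.linalg.lstsq(A,P[m][:,2],rcond=None)[0],np.percentile(P[m][:,2],[2,50,98]))
    S.append(cv2.resize(c["pixels"][y:y+150,x:x+150],(400,400)))
cv2.imwrite("pics/p3.png",cv2.cvtColor(np.hstack(S),cv2.COLOR_RGB2BGR))
E
```

```text
time_s: 9.82
ee_pos: [0.5889, 0.2078, 0.2154]
eef_rot: [-3.137, -0.002, 1.39]
force: [-0.0, -0.2, -0.5]
grip_width: 0.0005
time_s: 10.23
ee_pos: [0.5947, 0.2504, 0.2759]
eef_rot: [-3.136, -0.002, 1.392]
force: [0.5, 0.1, -0.3]
grip_width: 0.0005
time_s: 10.65
ee_pos: [0.5945, 0.2499, 0.2748]
eef_rot: [-3.135, -0.001, 1.392]
force: [0.1, 0.1, -0.4]
grip_width: 0.0004
side 1527 [-0.00147717  0.09212479] [0.08764566 0.09217957 0.09615494]
scene 1845 [-0.00192798  0.09257562] [0.08714754 0.09256641 0.0982252 ]
```

View pics/p3.png

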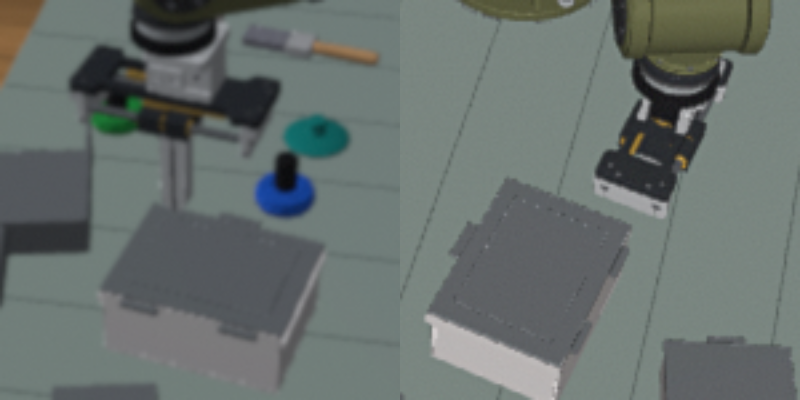

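Both views show the lid lying shut on the rim (right crop (530,270)). Its top is at z 0.092 with a slope of about 0.002 rad, and the gripper is clear of it.

```bash
python3 - <<'E'
from station import ctrl
print(ctrl.hand_in())
E
```

```text
the job is handed in; nothing more can be done
None
```

The steel scrubber is in the tub and the lid is shut. The job is handed in at about 10.8 s of the 50 s allowed; hand-in reports no verdict.

- **Scrubber:** I lifted it by its grip and set it on the tub floor beside the soap tin. After letting go, the wrist camera put it at tub x −4 mm, y +34 mm. Its grip top was at z 0.074, which is flat on the floor, and the lid was still open.
- **Lid:** I pushed it from behind just past upright with closed fingers, held the arm still, and it fell shut by itself. Both fixed cameras then showed its top at z 0.092, with a slope of about 0.002 rad. The gripper was clear, with only sensor-level force.
- **Other things:** the soap tin looked unmoved in the wrist view before the lid shut. I made no separate measurement of the other loose things, but no unexpected contact force appeared.
- **Disagreements:** the tub's position differed by about 3 mm between the scene and wrist views, and I used the average. The floor was felt about 3–7 mm higher than my estimate, briefly with 18 N upward force. I put this down to the grip closing slightly higher on the scrubber than intended.

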